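Open the knife locker

TASK

Start of the shift at the trimming bench: open the knife locker. Take the orange-headed key out of the wooden key block, push it fully home in the lock on the locker's sloping lid, give it a quarter turn clockwise to draw the hidden bolt, then raise the lid until it stands about 50 degrees open, and leave it open with the key still in the lock. Leave the green-headed key in its block and the other things on the bench where they are.

Things in the scene. Friction and masses are not known exactly. Their poses are not given: they have to be found in the camera images.
- key: Orange-headed steel double-bit key, 67 mm long, 35 g, at first upright in a slot of the key block. Origin at the centre of its tip, z up to the head, x along the width of bit and head. Bit 14 mm wide (x), 4.4 mm thick (y), z 0 to 9.5 mm, edges bevelled 1 mm at the tip; round shank 4.4 mm thick to z = 25; round shoulder 14 mm wide, z 25 to 29; then the head. Same shape after a half turn about z.
- key_head (a point): Middle of the orange key's flat plastic head, 48 mm above the tip; axes like the key's. The head is 30 mm wide (x), 10 mm thick (y, grip it across this) and 38 mm high (z = 29 to 67 mm above the tip). Hold it near or above this point: a finger that reaches lower than the shoulder would meet the key block or the lock's boss.
- spare_key: Green-headed key of another locker, same size and axes as the orange one, upright in the other slot. To be left alone.
- key_block: Fixed wooden block 130 x 46 x 35 mm (x, y, z), origin at the centre of its underside. Two slots open upwards, 35 mm either side of its centre along x, 15.6 mm (x) by 6 mm (y), 28 mm deep. A key stands upright in each, key x along block x, its shoulder resting on the block, its tip 10 mm above the bench. Which key is where varies. Draw a key straight up 30 mm to clear the block.
- locker: Fixed grey sheet-steel knife locker with a blue lid that slopes 27 degrees down towards its front. Origin at the centre of its underside; x points from its front to its rear, z up, y to its left seen from the front. 200 mm deep (x), 300 mm wide (y), 85 mm high in front and 187 mm at the rear. Trimming knives lie inside.
- keyhole (a point): Centre of the keyhole's mouth, moving with the lid; z points out square to the lid (lid shut: 27 degrees from vertical, leaning to the locker's front), x up the slope to the hinge. It is a slot 15.6 mm long (x), 6 mm wide (y), with a 2 mm bevel, in a round brass boss 34 mm across that stands 8 mm proud of the lid, 51 mm up the slope from its front edge and 70 mm to the right (-y) of the middle.
- key_home (a point): Point 25 mm below the keyhole's mouth (along its -z), axes like the keyhole's: here the key's tip lies when the key is fully home, its shoulder against the boss. The key goes in along -z with its width along x. The boss keeps it from turning until it is home (within 2 mm); once turned it is captive, cannot be drawn out, and the lid may even be lifted by it.
- rotor (a joint): Turn of the lock's barrel in rad: 0 locked, growing clockwise as seen from outside the lid, end stop at 1.57 (a quarter turn). The key drives it, with about 0.15 rad of play and 0.04 N m of friction; it stays where it is left. The bolt it carries, a cam hidden under the lid, is clear from about 1.0 rad on.
- pull (a point): Middle of the bar of the lid's pull handle, moving with the lid; axes like the keyhole's. A round steel bar 10 mm in diameter, 110 mm long (y), its axis 35 mm off the lid's face, level with the lock and 140 mm to its left; grip it across x. It can turn a little between the fingers as the lid rises.
- lid (a joint): Opening of the lid in rad: 0 shut (slope 27 degrees), 0.47 level, end stop at 1.15. Friction stays hold the lid wherever it is left; it takes about 10 N at the handle to raise it once the bolt is drawn. While locked it lifts no more than a few mm.
- hinge (a point): Middle of the lid's hinge line at the locker's top rear edge, fixed; axes like the locker's, the hinge line runs along y. The lid swings up and back about it: lid shut, the bar of the pull handle lies 179 mm down the slope from it and 38 mm out, square to the slope.
- tape_roll: Roll of orange tape lying on the bench, 100 mm in diameter, 48 mm high, origin at the centre of its underside. To be left where it is.
- bottle: Amber bottle with a black cap, 56 mm in diameter, 130 mm high, origin at the centre of its underside. To be left standing where it is.
- stopper: Black moulded rubber stopper standing on its flange, 40 mm in diameter, 38 mm high, origin at the centre of its underside, in front of the locker. To be left where it is.

How it is judged:
On the way, in this order (a step that is already met when the one before it is completed fails the run):
1. the orange key is fully home in the keyhole, within 2 mm of its full depth, the barrel not yet turned (z of key in the frame of keyhole below -0.023 m and distance between key and keyhole below 0.028 m and angle between the z axis of key and the z axis of keyhole, either way round below 0.15 rad and value of joint rotor below 0.9 rad), for 0.1 s.
2. the key has turned the barrel at least 1.2 rad, still in the lock, the lid not yet raised (value of joint rotor above 1.2 rad and distance between key and keyhole below 0.028 m and value of joint lid below 0.25 rad), for 0.1 s.
3. the lid is raised at least 0.72 rad (value of joint lid above 0.72 rad), for 0.2 s.
At the end, for the whole second after the job is handed in: Lid open by at least 0.72 rad and at rest, barrel turned at least 1.0 rad, the orange key's tip still at least 15 mm deep in the lock; green key within 15 mm, tape roll, bottle (upright within 0.2 rad) and stopper within 30 mm of where they stood (value of joint lid above 0.72 rad and velocity of joint lid between -0.05 and 0.05 rad/s and value of joint rotor above 1 rad and z of key in the frame of keyhole below -0.015 m and distance between key and keyhole below 0.028 m and distance of spare_key from where it was at the start of the episode below 0.015 m and distance of each of tape_roll, bottle, stopper from where it was at the start of the episode below 0.03 m and angle between bottle's own z axis and vertical below 0.2 rad); the robot touches nothing.
It fails at once if the green key is moved by more than 15 mm (distance of spare_key from where it was at the start of the episode above 0.015 m).
It fails at once if the tape roll, the bottle or the stopper is moved by more than 30 mm (distance of any of tape_roll, bottle, stopper from where it was at the start of the episode above 0.03 m).
It also fails if it takes over 53 s, if anything falls off the work surface, if the arm or the gripper's body presses on something with over 40 N, if the wrist force passes 120 N, or if a joint passes its speed limit or range.

ROBOT

A 6-joint arm with a two-finger parallel gripper is mounted at the origin on the work surface. World frame = base frame: x ahead of the robot, y to its left, z up, the work surface at z = 0. Lengths are in m, angles in rad, forces in N, time in s.
With the tool pointing down it reaches from about 0.3 to 0.775 m from the base axis. Payload 14.6 kg.
Tool frame: the origin (TCP) lies midway between the tips of the shut fingers; the grasp point (between the pads) lies 19 mm behind it (ctrl.pinch_z is the distance from the TCP to the grasp point, in m); z points along the fingers, y is the line along which they close (so a half turn about z gives the same grasp; the last joint's range is limited). The gripper opens to 94 mm and grips with 3 to 60 N. Pads are 16 mm wide; open, the fingers measure 119 mm over their backs; the gripper's body (75 mm by 177 mm) begins 78 mm behind the grasp point.
Start: joints at [1.053, 0.3, 1.521, -0, 1.321, -0.067], TCP at [0.24, 0.495, 0.205] pointing down, gripper open.
Joint ranges: [-3.03, 3.03], [-0.79, 2.21], [0.23, 2.52], [-1.04, 4.18], [0, 3.07], [-2.55, 2.55]. Speed limits (rad/s): [2.22, 2.22, 2.57, 3.14, 3.14, 3.14].

INTERFACE

Orientations are given as [roll, pitch, yaw] about the fixed x, y, z axes, in that order (R = Rz(yaw) Ry(pitch) Rx(roll)).
In Python, from station import ctrl gives the robot as it stands.
- The arm moves only by the tool jog_arm, never from a script. Its argument "motion" is a list of rows, each a list of 7 numbers: the shift along the tool's x, y, z in m, then the turn, a rotation vector about the tool's x, y, z in rad, then the opening, from -1 (shut) to 1 (fully open). In form: [[tx, ty, tz, rx, ry, rz, gripper], ...]. A call has 1 to 5 rows; each row shifts and turns the commanded pose from where the row before left it, along the tool's axes as they then stand; what a row does not reach is not made up. A row lasts 1/10 s, in which the tool goes at most 50 mm and 8.59 degrees, less where a joint would pass 70% of its speed; a pose out of reach is approached as far as the arm can. A call is refused whole if a number of a shift passes 0.05 or a number of a turn 0.15, either way. A call with a gripper value outside its range is refused whole. The fingers move at their own pace and stop on an object; "squeeze" is the grip in N (left out, the last holds). Time passes only in rows, so rows that do not move let the fingers close. It gives the time, the measured TCP pose, the force, the opening and the grip force at its end, in the units of the state.
- ctrl.get_obs(): the state, without advancing time (a new reading comes with each control period).
- ctrl.camera(name): name is "scene" or "top" or "wrist"; returns the picture (384x512x3 uint8, red, green, blue); there is no depth.
- ctrl.camera_model(name): a dict with "intrinsics" (3x3 intrinsics, pixels), "rvec" (rotation vector, rad) and "tvec" (3), from world to camera coordinates, as OpenCV has them. Camera axes: x right, y down, z forward; pixel columns grow to the right and rows downward; lengths in m; the calibration is good to about 2 mm. The wrist camera is an equidistant fisheye: a pixel r from the principal point sees the ray r / f radians off the axis. A picture is of the moment at which its call begins: read the wrist's pose just before it. camera_model takes no time and is no camera call; for the wrist camera it gives the pose at the moment of the call.
- ctrl.hand_in(): hands the job in; it is judged then, once.
The state is a dict: "time_s": time; "qpos": joint angles; "joint_vel": joint speeds; "tau": joint torques, N m; "ee_pos": TCP position; "eef_rot": TCP orientation; "force": force on the tool from outside, world axes, zero at the start; "moment": the same for the moment, N m; "grip_width": finger opening in m; "grip_force": force on a finger pad.
Only numpy, scipy, OpenCV 4.12 (cv2) and the standard library are available. Lean on these libraries where they do the work, as an engineer would, in place of code of your own. Each camera call takes 0.05 s, during which the arm holds its last target. There are 200 camera calls.

## Working session

There is one attempt and no reset: what is moved stays moved. The work goes in short steps, Python scripts to look and compute and a tool call to move; the robot and the scene stay as the last step left them, time stands still between calls to the robot, and variables do not carry over. Pictures are saved under pics/ and viewed, at most 10 in all, crops included, and the job is handed in when it is done.

Besides the shell and the picture viewer there is one more tool, called after "Call:" by a JSON object that holds its "api" and its "payload", one argument or row to a line. jog_arm: Moves the arm, as the interface text tells. Its arguments: {"type":"object","properties":{"motion":{"type":"array"},"squeeze":{"type":"number"}},"required":["motion"]}

```bash
mkdir -p pics; ls; python3 - <<'E'
from station import ctrl
import cv2,numpy as np
o=ctrl.get_obs();print({k:np.round(v,3).tolist() for k,v in o.items()},ctrl.pinch_z)
a=[]
for n in("scene","top","wrist"):
    m=ctrl.camera_model(n);im=ctrl.camera(n)[:,:,::-1];cv2.imwrite(f"pics/{n}0.png",im)
    R=cv2.Rodrigues(np.array(m["rvec"],float))[0];print(n,np.round(m["intrinsics"],1).tolist(),np.round(-R.T@np.ravel(m["tvec"]),3),np.round(R,2).tolist())
    a.append(im)
E
```

```text
pics
{'time_s': 0.0, 'qpos': [1.053, 0.3, 1.522, 0.0, 1.321, -0.067], 'joint_vel': [-0.0, 0.0, -0.002, 0.0, 0.0, -0.0], 'tau': [0.002, -53.18, -35.274, 0.071, 0.024, -0.0], 'ee_pos': [0.239, 0.495, 0.205], 'eef_rot': [-3.14, -0.0, 2.691], 'force': [0.602, 0.043, 0.206], 'moment': [0.026, 0.018, 0.015], 'grip_force': 0.0, 'grip_width': 0.094} 0.0188
scene [[489.8, 0.0, 252.5], [0.0, 489.8, 198.2], [0.0, 0.0, 1.0]] [1.309 0.495 0.979] [[-0.65, 0.76, 0.02], [0.49, 0.44, -0.75], [-0.58, -0.48, -0.66]]
top [[416.0, 0.0, 259.1], [0.0, 416.0, 193.9], [0.0, 0.0, 1.0]] [ 0.347 -0.136  1.065] [[0.0, -1.0, -0.01], [-0.97, -0.0, -0.24], [0.24, 0.01, -0.97]]
wrist [[297.3, 0.0, 253.5], [0.0, 297.3, 191.6], [0.0, 0.0, 1.0]] [0.163 0.532 0.386] [[0.44, 0.9, -0.0], [0.86, -0.42, 0.29], [0.26, -0.13, -0.96]]
```

View pics/top0.png

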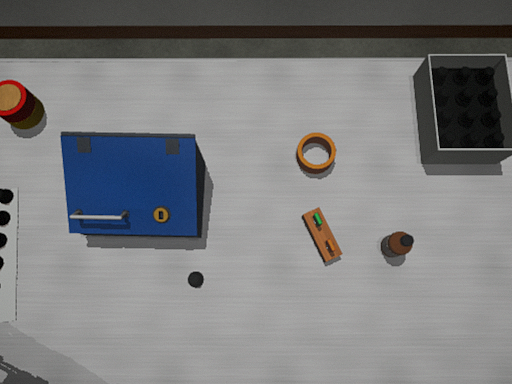

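View pics/scene0.png

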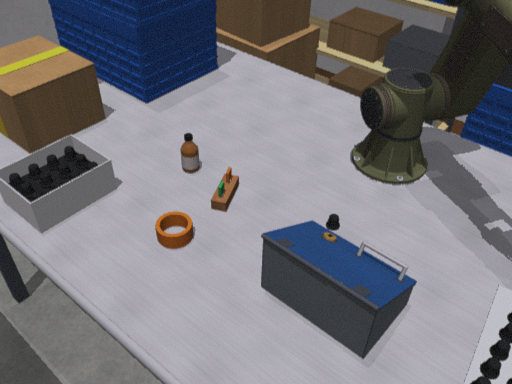

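Top view: the locker is on the left with the brass boss at (161,214) and the handle bar at (99,216). The key block's green head is at (318,218) and its orange head at (330,246). Scene view: the orange key is at (228,174), the green at (221,187), and the boss at (330,237).

```bash
cat > h.py <<'E'
import cv2,numpy as np
from scipy.spatial.transform import Rotation as Ro
def cam(m):
    R=cv2.Rodrigues(np.array(m["rvec"],float))[0];return R,-R.T@np.ravel(m["tvec"]),np.array(m["intrinsics"],float)
def ray(m,p,fish=False):
    R,C,K=cam(m);v=np.array([(p[0]-K[0,2])/K[0,0],(p[1]-K[1,2])/K[1,1]])
    if fish:
        r=np.hypot(*v)+1e-9;d=np.array([*(v/r*np.sin(r)),np.cos(r)])
    else: d=np.array([*v,1.])
    d=R.T@d;return C,d/np.linalg.norm(d)
def plane(m,p,z,fish=False,n=(0,0,1),q=None):
    C,d=ray(m,p,fish);n=np.array(n,float);q=np.array([0,0,z]) if q is None else np.array(q)
    return C+d*(n@(q-C))/(n@d)
def tri(rs):
    A=sum(np.eye(3)-np.outer(d,d) for C,d in rs);b=sum((np.eye(3)-np.outer(d,d))@C for C,d in rs)
    X=np.linalg.solve(A,b);return X,[np.linalg.norm((np.eye(3)-np.outer(d,d))@(X-C)) for C,d in rs]
def blobs(im,lo,hi,mn=8):
    h=cv2.cvtColor(im,cv2.COLOR_BGR2HSV);k=cv2.inRange(h,np.array(lo),np.array(hi))
    n,l,s,c=cv2.connectedComponentsWithStats(k)
    return [(s[i].tolist(),np.round(c[i],1).tolist()) for i in range(1,n) if s[i][4]>=mn],l
def T(o): # TCP rotation
    return Ro.from_euler('xyz',o["eef_rot"]).as_matrix()
E
python3 - <<'E'
from h import *
from station import ctrl
for n,box in(("top",[(140,195,185,235),(295,200,350,270),(65,205,132,225)]),("scene",[(315,225,345,250),(205,160,245,215),(350,235,412,285)])):
    im=cv2.imread(f"pics/{n}0.png");h=cv2.cvtColor(im,cv2.COLOR_BGR2HSV)
    for nm,lo,hi,b in(("boss",(12,90,90),(35,255,255),box[0]),("wood",(3,80,60),(20,210,255),box[1]),("orange",(3,215,60),(20,255,255),box[1]),("green",(45,100,40),(85,255,255),box[1]),("bar",(0,0,110),(180,70,255),box[2])):
        x0,y0,x1,y1=b;r,_=blobs(im[y0:y1,x0:x1],lo,hi)
        print(n,nm,[(s[0]+x0,s[1]+y0,*s[2:],round(c[0]+x0,1),round(c[1]+y0,1)) for s,c in r])
a=[cv2.resize(cv2.imread("pics/top0.png")[195:275,290:360],None,fx=5,fy=5),cv2.resize(cv2.imread("pics/scene0.png")[155:235,200:260],None,fx=5,fy=5)]
cv2.imwrite("pics/c1.png",np.hstack(a))
mt,ms=ctrl.camera_model("top"),ctrl.camera_model("scene")
for nm,p,q in(("boss",(161,214),(330,237)),("or",(330,246),(228,174)),("gr",(318,218),(221,187)),("bar",(99,216),(383,260))):
    print(nm,[np.round(v,4) for v in tri([ray(mt,p),ray(ms,q)])])
E
```

```text
top boss [(154, 208, 14, 14, 131, 160.4, 214.4)]
top wood [(303, 207, 39, 55, 870, 322.3, 235.5)]
top orange []
top green [(314, 213, 8, 12, 49, 317.7, 218.3)]
top bar [(65, 205, 4, 20, 56, 66.0, 215.8), (70, 215, 52, 4, 185, 95.8, 216.4)]
scene boss [(323, 233, 13, 8, 64, 329.2, 236.8)]
scene wood [(211, 167, 28, 44, 494, 224.4, 191.4)]
scene orange []
scene green [(219, 182, 5, 15, 55, 220.7, 188.5)]
scene bar [(350, 235, 62, 45, 1619, 387.6, 249.7)]
boss [array([0.5311, 0.1021, 0.112 ]), array([0.0029, 0.0029])]
or [array([ 0.464 , -0.2995,  0.0591]), array([0.001, 0.001])]
gr [array([ 0.5298, -0.2697,  0.0666]), array([0.0034, 0.0034])]
bar [array([0.5239, 0.2422, 0.1247]), array([0.0032, 0.0032])]
```

View pics/c1.png

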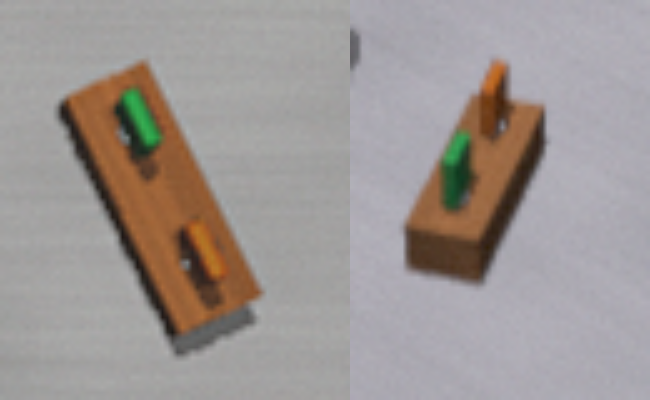

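View pics/wrist0.png

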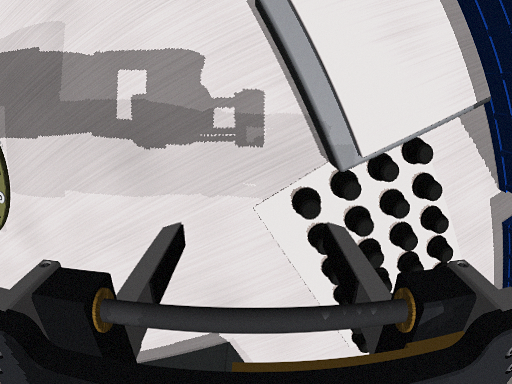

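The crop shows the orange key at the near end of the block and the green at the far end. The wrist view shows only the tray and the fingers. The heights found (head about 0.06, boss about 0.11, bar about 0.125 to 0.13) fit the given sizes. Next I plan a move to a viewing pose over the key.

```bash
cat >> h.py <<'E'
def plan(o,p,R,n=None,g=1,m=0.048):
    """rows from the present pose to TCP position p, rotation R"""
    R0=T(o);p0=np.array(o["ee_pos"]);w=Ro.from_matrix(R0.T@R).as_rotvec();d=np.array(p)-p0
    n=n or int(np.ceil(max(np.linalg.norm(d)/m,np.linalg.norm(w)/0.145)))
    x=p0.copy();S=R0.copy();w=np.round(w/n,3)
    for i in range(n):
        s=np.round(S.T@(p0+d*(i+1)/n-x),3);x=x+S@s;S=S@Ro.from_rotvec(w).as_matrix()
        if i%5==0:print("[",end="")
        print([*s.tolist(),*w.tolist(),g],end="]\n" if i%5==4 or i==n-1 else ",")
def down(yaw): return Ro.from_euler('xyz',[np.pi,0,yaw]).as_matrix()
E
python3 - <<'E'
from h import *
from station import ctrl
plan(ctrl.get_obs(),[.464,-.30,.17],down(.424))
E
```

```text
[[-0.03, -0.034, 0.002, -0.0, 0.0, 0.126, 1],[-0.035, -0.03, 0.002, -0.0, 0.0, 0.126, 1],[-0.038, -0.026, 0.002, -0.0, 0.0, 0.126, 1],[-0.041, -0.021, 0.002, -0.0, 0.0, 0.126, 1],[-0.043, -0.015, 0.002, -0.0, 0.0, 0.126, 1]]
[[-0.045, -0.01, 0.002, -0.0, 0.0, 0.126, 1],[-0.046, -0.004, 0.002, -0.0, 0.0, 0.126, 1],[-0.046, 0.002, 0.002, -0.0, 0.0, 0.126, 1],[-0.045, 0.007, 0.002, -0.0, 0.0, 0.126, 1],[-0.044, 0.013, 0.002, -0.0, 0.0, 0.126, 1]]
[[-0.042, 0.019, 0.002, -0.0, 0.0, 0.126, 1],[-0.039, 0.024, 0.002, -0.0, 0.0, 0.126, 1],[-0.036, 0.028, 0.002, -0.0, 0.0, 0.126, 1],[-0.033, 0.033, 0.002, -0.0, 0.0, 0.126, 1],[-0.027, 0.036, 0.002, -0.0, 0.0, 0.126, 1]]
[[-0.023, 0.04, 0.002, -0.0, 0.0, 0.126, 1],[-0.018, 0.042, 0.002, -0.0, 0.0, 0.126, 1],[-0.013, 0.044, 0.002, -0.0, 0.0, 0.126, 1]]
```

Call:
{"api": "jog_arm", "payload": {
  "motion": [
    [-0.03,-0.034,0.002,0,0,0.126,1],
    [-0.035,-0.03,0.002,0,0,0.126,1],
    [-0.038,-0.026,0.002,0,0,0.126,1],
    [-0.041,-0.021,0.002,0,0,0.126,1],
    [-0.043,-0.015,0.002,0,0,0.126,1]
  ]
}}

```text
time_s: 0.65
ee_pos: [0.3017, 0.2728, 0.1953]
eef_rot: [3.142, 0.0, 2.056]
force: [1.0, 0.4, 0.1]
grip_width: 0.094
grip_force: 0.0
```

Call:
{"api": "jog_arm", "payload": {
  "motion": [
    [-0.045,-0.01,0.002,0,0,0.126,1],
    [-0.046,-0.004,0.002,0,0,0.126,1],
    [-0.046,0.002,0.002,0,0,0.126,1],
    [-0.045,0.007,0.002,0,0,0.126,1],
    [-0.044,0.013,0.002,0,0,0.126,1]
  ]
}}

```text
time_s: 1.15
ee_pos: [0.364, 0.0516, 0.1855]
eef_rot: [3.141, -0.0, 1.426]
force: [0.7, 1.7, -0.3]
grip_width: 0.0939
grip_force: 0.0
```

Call:
{"api": "jog_arm", "payload": {
  "motion": [
    [-0.042,0.019,0.002,0,0,0.126,1],
    [-0.039,0.024,0.002,0,0,0.126,1],
    [-0.036,0.028,0.002,0,0,0.126,1],
    [-0.033,0.033,0.002,0,0,0.126,1],
    [-0.027,0.036,0.002,0,0,0.126,1]
  ]
}}

```text
time_s: 1.65
ee_pos: [0.4269, -0.1691, 0.1753]
eef_rot: [3.142, -0.0, 0.795]
force: [1.0, 0.6, 0.3]
grip_width: 0.0936
grip_force: 0.0
```

Call:
{"api": "jog_arm", "payload": {
  "motion": [
    [-0.023,0.04,0.002,0,0,0.126,1],
    [-0.018,0.042,0.002,0,0,0.126,1],
    [-0.013,0.044,0.002,0,0,0.126,1],
    [0,0,0,0,0,0,1],
    [0,0,0,0,0,0,1]
  ]
}}

```text
time_s: 2.15
ee_pos: [0.4632, -0.3, 0.1686]
eef_rot: [-3.14, 0.001, 0.422]
force: [-0.3, -0.4, -0.9]
grip_width: 0.0941
grip_force: 0.0
```

```bash
python3 - <<'E'
from h import *
from station import ctrl
import pickle
m=ctrl.camera_model("wrist");im=ctrl.camera("wrist")[:,:,::-1];cv2.imwrite("pics/w1.png",im);pickle.dump((m,ctrl.get_obs()),open("w1.pkl","wb"))
for nm,lo,hi in(("green",(45,100,40),(85,255,255)),("orange",(5,200,90),(18,255,255)),("wood",(3,60,40),(20,255,255))):
    print(nm,blobs(im,lo,hi,40)[0])
E
```

```text
green [([249, 103, 10, 32, 312], [253.5, 118.4])]
orange [([304, 0, 61, 12, 453], [335.4, 4.4]), ([249, 172, 11, 35, 288], [254.0, 190.5]), ([371, 226, 42, 37, 946], [389.7, 243.4])]
wood [([285, 0, 81, 23, 1229], [324.3, 8.7]), ([231, 88, 45, 120, 4808], [253.7, 149.3]), ([349, 203, 33, 26, 156], [360.5, 211.2]), ([363, 219, 51, 52, 1787], [387.3, 243.4]), ([92, 288, 21, 45, 333], [99.7, 309.3]), ([394, 288, 22, 45, 383], [406.7, 309.4]), ([232, 331, 233, 41, 1646], [355.4, 356.6])]
```

View pics/w1.png

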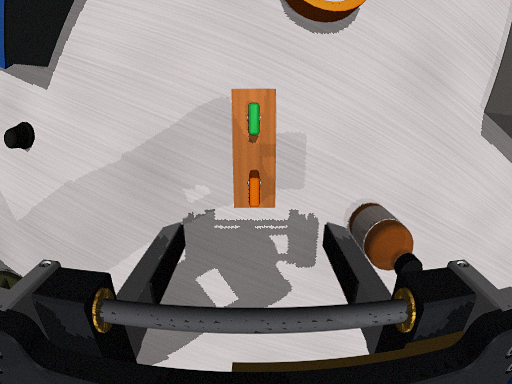

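The wrist view shows the block upright in the image, columns 231 to 276, so the yaw fits. The orange head is at (254,190), the green at (254,118), and the bottle is to the right at about (385,235).

```bash
python3 - <<'E'
from h import *
import pickle
m,o=pickle.load(open("w1.pkl","rb"));im=cv2.imread("pics/w1.png")
R=T(o);p=np.array(o["ee_pos"]);print(p,o["eef_rot"])
C=cam(m)[1];print("cam in tool",R.T@(C-p))
tl=lambda X:np.round(R.T@(X-p),4)
for nm,lo,hi,b in(("green",(45,100,40),(85,255,255),(235,90,275,150)),("orange",(5,200,90),(18,255,255),(235,160,275,215))):
    h=cv2.cvtColor(im[b[1]:b[3],b[0]:b[2]],cv2.COLOR_BGR2HSV);ys,xs=np.nonzero(cv2.inRange(h,np.array(lo),np.array(hi)));xs=xs+b[0];ys=ys+b[1]
    hi_=plane(m,(xs.mean(),ys.min()),.077,1)  # far edge of head top
    print(nm,"far top edge",tl(hi_),"centre col@.06",tl(plane(m,(xs.mean(),ys.mean()),.06,1)),"cols@tops",np.unique(xs,return_counts=True)[0][[0,-1]])
for r in(100,140,160,200): # block edges
    row=cv2.cvtColor(im,cv2.COLOR_BGR2HSV)[r];c=[x for x in range(215,295) if row[x,1]>80 and row[x,0]<20];
    print(r,c[0],c[-1],tl(plane(m,(c[0]-.5,r),.035,1)),tl(plane(m,(c[-1]+.5,r),.035,1)))
print("far/near edge",tl(plane(m,(253,88),.035,1)),tl(plane(m,(253,208),.035,1)))
print("bottle cap(top)",tl(plane(m,(406,265),.13,1)),"base",tl(plane(m,(372,218),.02,1)))
E
```

```text
[ 0.46332189 -0.29919566  0.16905288] [-3.14067919e+00  3.83413989e-04  4.23744316e-01]
cam in tool [ 0.08406054  0.00093598 -0.18014917]
green far top edge [0.0853 0.0005 0.092 ] centre col@.06 [0.0703 0.0004 0.109 ] cols@tops [249 258]
orange far top edge [0.0229 0.0008 0.092 ] centre col@.06 [-0.0015  0.0007  0.1091] cols@tops [235 274]
100 232 275 [ 0.0888 -0.0225  0.134 ] [0.0887 0.0234 0.134 ]
140 232 275 [ 0.0463 -0.023   0.1341] [0.0462 0.0237 0.134 ]
160 233 275 [ 0.0246 -0.0222  0.1341] [0.0245 0.024  0.134 ]
200 234 274 [-0.0207 -0.022   0.1341] [-0.0207  0.0237  0.134 ]
far/near edge [ 0.1013 -0.      0.134 ] [-0.0302 -0.0003  0.1341]
bottle cap(top) [-0.0547  0.1443  0.0389] base [-0.0503  0.1495  0.1489]
```

Call:
{"api": "jog_arm", "payload": {
  "motion": [
    [0.0005,0.0005,0.04,0,0,0,0.2],
    [0,0,0.04,0,0,0,0],
    [0,0,0.03,0,0,0,0],
    [0,0,0.016,0,0,0,0],
    [0,0,0,0,0,0,-1]
  ],
  "squeeze": 30
}}

```text
time_s: 2.7
ee_pos: [0.4634, -0.2981, 0.0419]
eef_rot: [-3.139, 0.002, 0.425]
force: [-0.1, -1.1, -0.2]
grip_width: 0.0576
grip_force: 0.0
```

Call:
{"api": "jog_arm", "payload": {
  "motion": [
    [0,0,0,0,0,0,-1],
    [0,0,0,0,0,0,-1],
    [0,0,0,0,0,0,-1],
    [0,0,0,0,0,0,-1],
    [0,0,0,0,0,0,-1]
  ]
}}

```text
time_s: 3.2
ee_pos: [0.4644, -0.3, 0.0439]
eef_rot: [3.141, -0.0, 0.423]
force: [-0.4, -1.0, 0.7]
grip_width: 0.0171
grip_force: 0.0
```

Call:
{"api": "jog_arm", "payload": {
  "motion": [
    [0,0,0,0,0,0,-1],
    [0,0,0,0,0,0,-1],
    [0,0,0,0,0,0,-1]
  ]
}}

```text
time_s: 3.5
ee_pos: [0.4643, -0.3, 0.0436]
eef_rot: [3.141, -0.0, 0.423]
force: [-0.4, 0.8, 1.5]
grip_width: 0.0101
grip_force: 30.0
```

Call:
{"api": "jog_arm", "payload": {
  "motion": [
    [0,0,-0.008,0,0,0,-1],
    [0,0,-0.015,0,0,0,-1],
    [0,0,-0.03,0,0,0,-1],
    [0,0,-0.045,0,0,0,-1],
    [0,0,-0.045,0,0,0,-1]
  ]
}}

```text
time_s: 4.0
ee_pos: [0.4639, -0.2996, 0.1883]
eef_rot: [-3.141, 0.0, 0.423]
force: [-0.0, 0.1, -0.7]
grip_width: 0.0095
grip_force: 30.0
```

Key is gripped at 10 mm and lifted. Now to a viewing pose in front of the lock, square to the lid.

```bash
cat >> h.py <<'E'
def lock(psi,tilt=np.radians(27)):
    c,s=np.cos(psi),np.sin(psi);C,S=np.cos(tilt),np.sin(tilt)
    return np.array([[c*C,s*C,S],[-s,c,0],[-S*c,-S*s,C]]).T   # columns kx,ky,kz
def tool(K): return np.column_stack([-K[:,0],K[:,1],-K[:,2]])
E
python3 - <<'E'
from h import *
from station import ctrl
K=lock(.05);plan(ctrl.get_obs(),np.array([.531,.102,.112])+K[:,2]*.13,tool(K),g=-1)
E
```

```text
[[0.009, -0.018, -0.002, -0.032, -0.006, -0.135, -1],[0.01, -0.017, -0.003, -0.032, -0.006, -0.135, -1],[0.013, -0.015, -0.003, -0.032, -0.006, -0.135, -1],[0.015, -0.012, -0.003, -0.032, -0.006, -0.135, -1],[0.017, -0.011, -0.005, -0.032, -0.006, -0.135, -1]]
[[0.017, -0.008, -0.004, -0.032, -0.006, -0.135, -1],[0.019, -0.006, -0.005, -0.032, -0.006, -0.135, -1],[0.019, -0.003, -0.005, -0.032, -0.006, -0.135, -1],[0.019, -0.0, -0.006, -0.032, -0.006, -0.135, -1],[0.02, 0.003, -0.005, -0.032, -0.006, -0.135, -1]]
[[0.018, 0.005, -0.005, -0.032, -0.006, -0.135, -1],[0.018, 0.008, -0.006, -0.032, -0.006, -0.135, -1],[0.016, 0.01, -0.005, -0.032, -0.006, -0.135, -1],[0.015, 0.013, -0.004, -0.032, -0.006, -0.135, -1],[0.013, 0.015, -0.005, -0.032, -0.006, -0.135, -1]]
[[0.011, 0.016, -0.004, -0.032, -0.006, -0.135, -1],[0.008, 0.018, -0.003, -0.032, -0.006, -0.135, -1],[0.006, 0.019, -0.003, -0.032, -0.006, -0.135, -1],[0.003, 0.019, -0.003, -0.032, -0.006, -0.135, -1],[0.001, 0.02, -0.002, -0.032, -0.006, -0.135, -1]]
```

Call:
{"api": "jog_arm", "payload": {
  "motion": [
    [0.009,-0.018,-0.002,-0.032,-0.006,-0.135,-1],
    [0.01,-0.017,-0.003,-0.032,-0.006,-0.135,-1],
    [0.013,-0.015,-0.003,-0.032,-0.006,-0.135,-1],
    [0.015,-0.012,-0.003,-0.032,-0.006,-0.135,-1],
    [0.017,-0.011,-0.005,-0.032,-0.006,-0.135,-1]
  ]
}}

```text
time_s: 4.5
ee_pos: [0.4664, -0.1992, 0.1972]
eef_rot: [3.002, 0.081, 1.099]
force: [0.8, 0.1, -0.0]
grip_width: 0.0095
grip_force: 30.0
```

Call:
{"api": "jog_arm", "payload": {
  "motion": [
    [0.017,-0.008,-0.004,-0.032,-0.006,-0.135,-1],
    [0.019,-0.006,-0.005,-0.032,-0.006,-0.135,-1],
    [0.019,-0.003,-0.005,-0.032,-0.006,-0.135,-1],
    [0.019,0,-0.006,-0.032,-0.006,-0.135,-1],
    [0.02,0.003,-0.005,-0.032,-0.006,-0.135,-1]
  ]
}}

```text
time_s: 5.0
ee_pos: [0.4685, -0.0993, 0.2069]
eef_rot: [2.942, 0.23, 1.766]
force: [-0.3, -0.2, -1.1]
grip_width: 0.0098
grip_force: 30.0
```

Call:
{"api": "jog_arm", "payload": {
  "motion": [
    [0.018,0.005,-0.005,-0.032,-0.006,-0.135,-1],
    [0.018,0.008,-0.006,-0.032,-0.006,-0.135,-1],
    [0.016,0.01,-0.005,-0.032,-0.006,-0.135,-1],
    [0.015,0.013,-0.004,-0.032,-0.006,-0.135,-1],
    [0.013,0.015,-0.005,-0.032,-0.006,-0.135,-1]
  ]
}}

```text
time_s: 5.5
ee_pos: [0.4702, 0.0004, 0.2165]
eef_rot: [2.993, 0.382, 2.458]
force: [-0.4, -0.0, -0.1]
grip_width: 0.0097
grip_force: 30.0
```

Call:
{"api": "jog_arm", "payload": {
  "motion": [
    [0.011,0.016,-0.004,-0.032,-0.006,-0.135,-1],
    [0.008,0.018,-0.003,-0.032,-0.006,-0.135,-1],
    [0.006,0.019,-0.003,-0.032,-0.006,-0.135,-1],
    [0.003,0.019,-0.003,-0.032,-0.006,-0.135,-1],
    [0.001,0.02,-0.002,-0.032,-0.006,-0.135,-1]
  ]
}}

```text
time_s: 6.0
ee_pos: [0.4718, 0.0992, 0.2267]
eef_rot: [-3.141, 0.466, -3.087]
force: [-0.8, 0.5, 0.1]
grip_width: 0.0099
grip_force: 30.0
```

Call:
{"api": "jog_arm", "payload": {
  "motion": [
    [0,0,0,0,0,0,-1],
    [0,0,0,0,0,0,-1],
    [0,0,0,0,0,0,-1]
  ]
}}

```text
time_s: 6.3
ee_pos: [0.472, 0.0978, 0.2261]
eef_rot: [3.14, 0.465, -3.097]
force: [0.1, 0.2, 0.5]
grip_width: 0.0102
grip_force: 30.0
```

```bash
python3 - <<'E'
from h import *
from station import ctrl
import pickle
m=ctrl.camera_model("wrist");o=ctrl.get_obs();im=ctrl.camera("wrist")[:,:,::-1];cv2.imwrite("pics/w2.png",im);pickle.dump((m,o),open("w2.pkl","wb"))
print(np.round(o["qpos"],2),o["ee_pos"])
K=lock(.05);print("angle err",Ro.from_matrix(T(o).T@tool(K)).as_rotvec())
for nm,lo,hi in(("brass",(15,80,80),(35,255,255)),("orange",(5,200,90),(14,255,255)),("blue",(105,100,40),(130,255,255))):
    print(nm,blobs(im,lo,hi,60)[0])
E
```

```text
[ 0.16 -0.13  2.   -0.07  0.8  -1.43] [0.47197725 0.09778409 0.22610229]
angle err [-0.00086499 -0.00611593 -0.00498407]
brass [([0, 114, 34, 47, 179], [14.5, 136.3]), ([238, 170, 32, 32, 633], [253.1, 185.3]), ([33, 210, 43, 34, 369], [54.2, 226.1]), ([248, 240, 13, 39, 413], [253.9, 260.7]), ([408, 243, 38, 36, 575], [425.4, 255.4]), ([420, 280, 23, 16, 203], [431.2, 288.3]), ([273, 303, 5, 42, 142], [275.2, 324.8]), ([230, 308, 5, 37, 131], [231.9, 326.5])]
orange [([34, 193, 50, 43, 895], [62.1, 208.5]), ([245, 213, 18, 65, 424], [253.1, 242.1]), ([37, 214, 34, 26, 534], [54.1, 227.2])]
blue [([179, 134, 256, 170, 28491], [305.2, 206.8]), ([496, 247, 16, 40, 364], [506.0, 267.6]), ([243, 275, 22, 33, 575], [253.5, 293.6])]
```

View pics/w2.png

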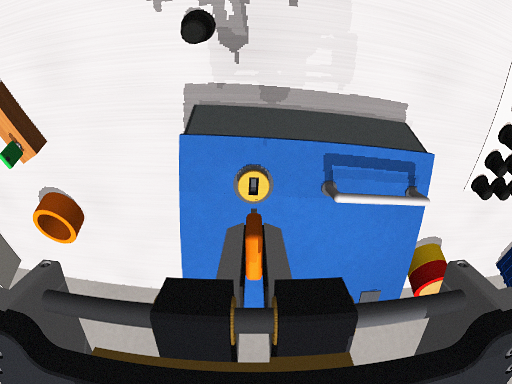

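The view is clear: boss at (253.5,185.5), dark slot at (254,186), bar from (332,197) to (428,201), and the key shank at column 253.5. The keyhole height follows from the given geometry (0.1155), so I cast the rays onto that height.

```bash
cat > ms.py <<'E'
from h import *
import pickle,sys
def slot(im,box):
    x0,y0,x1,y1=box;c=im[y0:y1,x0:x1];h=cv2.cvtColor(c,cv2.COLOR_BGR2HSV)
    br=cv2.inRange(h,np.array((15,80,80)),np.array((35,255,255)))
    n,l,s,ce=cv2.connectedComponentsWithStats(br);i=1+np.argmax(s[1:,4])
    ct=cv2.findContours((l==i).astype(np.uint8),cv2.RETR_EXTERNAL,cv2.CHAIN_APPROX_NONE)[0][0]
    e=cv2.fitEllipse(ct);print("boss ellipse",np.round([e[0][0]+x0,e[0][1]+y0,*e[1],e[2]],2))
    f=np.zeros_like(br);cv2.drawContours(f,[cv2.convexHull(ct)],-1,255,-1)
    d=((h[:,:,2]<90)&(cv2.erode(f,np.ones((3,3)))>0)).astype(np.uint8)
    ys,xs=np.nonzero(d);w=np.cov(np.array([xs,ys]));ev,V=np.linalg.eigh(w);v=V[:,1]
    print("slot",xs.mean()+x0,ys.mean()+y0,"dir",v,len(xs),np.sqrt(12*ev))
    return np.array([e[0][0]+x0,e[0][1]+y0]),np.array([xs.mean()+x0,ys.mean()+y0]),v
E
python3 - <<'E'
from ms import *
from station import ctrl
m,o=pickle.load(open("w2.pkl","rb"));im=cv2.imread("pics/w2.png");R=T(o);p=np.array(o["ee_pos"])
b,s,v=slot(im,(230,162,278,209))
B=plane(m,b,.1154,1);S=plane(m,s,.1154,1);print("boss",B,"slot",S)
mt,ms=ctrl.camera_model("top"),ctrl.camera_model("scene")
print("tri",tri([ray(m,b,1),ray(mt,(160.4,214.4)),ray(ms,(329.2,236.8))]))
g=[(k,[y for y in range(160,240) if im[y,k].min()>120]) for k in (350,400)]
print([(k,y[0],y[-1]) for k,y in g if y])
L=[plane(m,(k,np.mean(y)),.1396,1) for k,y in g];d=L[1]-L[0];print("bar",L,"yaw",np.arctan2(-d[0],d[1]))
# lid right edge
e=[]
h=cv2.cvtColor(im,cv2.COLOR_BGR2HSV)
for y in(150,185,220,250):
    xs=[x for x in range(165,235) if 105<h[y,x,0]<130 and h[y,x,1]>120];C,dd=ray(m,(xs[0]-.5,y),1)
    K=lock(.04);q=np.array(S)-K[:,2]*.008;e.append(plane(m,(xs[0]-.5,y),0,1,K[:,2],q))
d=e[-1]-e[0];print("edge yaw",np.arctan2(d[1],d[0]),e[0],e[-1])
# slot direction
P=[plane(m,s+v*k,0,1,lock(.04)[:,2],S) for k in(-6,6)];d=P[1]-P[0];print("slot yaw",np.arctan(d[1]/d[0]))
print("keyhole in tool",R.T@(S-p),"boss",R.T@(B-p),"tip dir expected col of key at 33.6mm")
# key shank cols
for y in range(205,245,5):
    r=h[y,236:272];xs=[236+i for i in range(36) if r[i,0]<20 and r[i,1]>120];print(y,xs[:1],xs[-1:],end=" ")
E
```

```text
boss ellipse [253.13 185.39  30.39  31.23  67.76]
slot 253.21186440677965 186.9322033898305 dir [-0.08570539  0.99632052] 118 [10.35173889 17.75723951]
boss [0.52817466 0.10008502 0.1154    ] slot [0.53038969 0.10027316 0.1154    ]
tri (array([0.53098357, 0.10122474, 0.11227056]), [np.float64(0.0010107515294622248), np.float64(0.0007239490234450202), np.float64(0.0015196542055777626)])
[(350, 196, 202), (400, 198, 204)]
bar [array([0.52062865, 0.2000294 , 0.1396    ]), array([0.52167061, 0.26109044, 0.1396    ])] yaw -0.01706248016797535
edge yaw -0.020251197911406133 [0.50222526 0.01783919 0.09040273] [0.61001058 0.01565611 0.14523369]
slot yaw -0.04923129668548222
keyhole in tool [-0.00260128 -0.00031412  0.12516525] boss [-0.00061604 -0.00040207  0.12416883] tip dir expected col of key at 33.6mm
205 [] [] 210 [] [] 215 [248] [259] 220 [246] [260] 225 [246] [262] 230 [245] [262] 235 [245] [262] 240 [245] [262]
```

```bash
python3 - <<'E'
from h import *
from station import ctrl
K=lock(-.02);plan(ctrl.get_obs(),np.array([.530,.1002,.1154])+K[:,2]*.075,tool(K),g=-1,n=3)
E
```

```text
[[-0.001, 0.001, 0.017, 0.01, -0.002, 0.019, -1],[-0.0, 0.0, 0.016, 0.01, -0.002, 0.019, -1],[-0.001, 0.001, 0.017, 0.01, -0.002, 0.019, -1]]
```

Call:
{"api": "jog_arm", "payload": {
  "motion": [
    [-0.001,0.001,0.017,0.01,-0.002,0.019,-1],
    [0,0,0.016,0.01,-0.002,0.019,-1],
    [-0.001,0.001,0.017,0.01,-0.002,0.019,-1],
    [0,0,0,0,0,0,-1],
    [0,0,0,0,0,0,-1]
  ]
}}

```text
time_s: 6.85
ee_pos: [0.4961, 0.1008, 0.1825]
eef_rot: [-3.141, 0.471, 3.125]
force: [0.9, 0.7, -0.8]
grip_width: 0.0097
grip_force: 30.0
```

```bash
python3 - <<'E'
from ms import *
from station import ctrl
m=ctrl.camera_model("wrist");o=ctrl.get_obs();im=ctrl.camera("wrist")[:,:,::-1];pickle.dump((m,o),open("w3.pkl","wb"));cv2.imwrite("pics/w3.png",im)
cv2.imwrite("pics/w3c.png",cv2.resize(im[170:300,190:320],None,fx=4,fy=4,interpolation=cv2.INTER_CUBIC))
R=T(o);p=np.array(o["ee_pos"]);K=lock(-.02)
print("ang err",Ro.from_matrix(R.T@tool(K)).as_rotvec())
b,s,v=slot(im,(225,180,282,226))
for q in(b,s):print(R.T@(plane(m,q,.1154,1)-p))
P=[plane(m,s+v*k,.1154,1,K[:,2],plane(m,s,.1154,1)) for k in(-6,6)];d=R.T@(P[1]-P[0]);print("slot turn in tool",np.arctan(d[1]/d[0]))
E
```

```text
ang err [ 0.00147212 -0.00067739  0.00333153]
boss ellipse [253.4  197.18  32.02  36.81  89.98]
slot 253.07920792079207 201.33663366336634 dir [0.00214111 0.99999771] 202 [11.39965761 23.77649955]
[ 0.00228797 -0.00014642  0.07408575]
[-0.00247174 -0.00044008  0.07650695]
slot turn in tool -0.0010840208642108275
```

View pics/w3c.png

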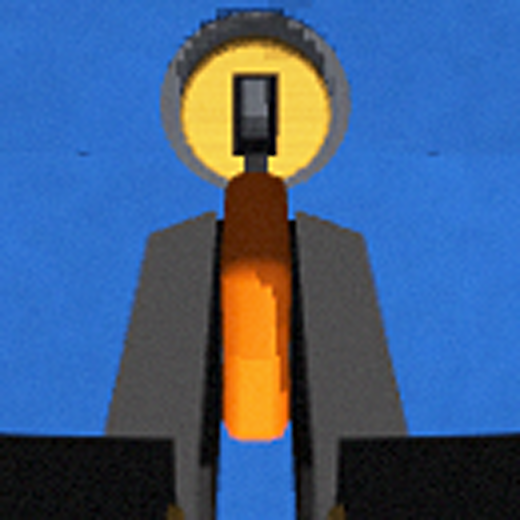

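The crop shows the brass face (columns 181–331) and the slot opening (x 233–278, y 73–155, centre about (255.5,114), which is (253.6,198.1) in the full image). The shank runs in below it. I check this by projecting known points.

```bash
python3 - <<'E'
from ms import *
m,o=pickle.load(open("w3.pkl","rb"));R=T(o);p=np.array(o["ee_pos"]);Rc,C,Kc=cam(m)
def proj(X):
    c=Rc@(X-C);r=np.hypot(c[0],c[1]);t=np.arctan2(r,c[2]);return np.round([((Kc[0,2]+Kc[0,0]*t*c[0]/r)-190+.5)*4-.5,((Kc[1,2]+Kc[1,1]*t*c[1]/r)-170+.5)*4-.5],1).tolist()
t=lambda x,y,z:proj(p+R@np.array([x,y,z]))
print("key tip corners",[t(x,y,.0336) for x in(-.007,.007) for y in(-.0022,.0022)],"bit top",t(.007,0,.0241),"shank/shoulder",t(0,0,.0086))
for dx in(0,.001,.002):
    print(dx,"slot outer ends",t(dx+.0098,0,.075),t(dx-.0098,0,.075),"inner",t(dx+.0078,0,.077),t(dx-.0078,0,.077),"boss top/bot",t(dx+.017,0,.075),t(dx-.017,0,.075),"lr",t(dx,-.017,.075),t(dx,.017,.075))
E
```

```text
key tip corners [[244.7, 218.9], [267.2, 218.8], [244.4, 151.5], [267.4, 151.5]] bit top [255.9, 169.0] shank/shoulder [256.0, 238.1]
0 slot outer ends [255.7, 77.0] [255.8, 159.3] inner [255.7, 83.0] [255.8, 148.1] boss top/bot [255.7, 45.9] [255.8, 188.5] lr [180.7, 118.6] [330.8, 118.5]
0.001 slot outer ends [255.7, 72.7] [255.8, 155.2] inner [255.7, 78.8] [255.8, 144.0] boss top/bot [255.7, 41.5] [255.8, 184.5] lr [180.6, 114.4] [330.9, 114.3]
0.002 slot outer ends [255.7, 68.4] [255.8, 151.1] inner [255.7, 74.5] [255.8, 139.9] boss top/bot [255.7, 37.2] [255.8, 180.5] lr [180.5, 110.2] [331.0, 110.1]
```

Call:
{"api": "jog_arm", "payload": {
  "motion": [
    [0.001,0,0.016,0,0,0.003,-1],
    [0,0,0.016,0,0,0,-1],
    [0,0,0.006,0,0,0,-1],
    [0,0,0.004,0,0,0,-1],
    [0,0,0.004,0,0,0,-1]
  ]
}}

```text
time_s: 7.4
ee_pos: [0.5165, 0.1008, 0.1415]
eef_rot: [3.14, 0.472, 3.122]
force: [-0.3, -0.4, -0.9]
grip_width: 0.0095
grip_force: 30.0
```

```bash
cat > st.py <<'E'
from h import *
from station import ctrl
o=ctrl.get_obs();R=T(o);K=lock(-.02);kp=np.array([.530,.1002,.1154])+K[:,0]*-.001
print("t",o["time_s"],"F tool",np.round(R.T@o["force"],1),"M",np.round(R.T@o["moment"],2),"tip rel keyhole",np.round(K.T@(np.array(o["ee_pos"])+R[:,2]*.0336-kp),4),"ang",np.round(Ro.from_matrix(tool(K).T@R).as_rotvec(),3),"grip",o["grip_width"])
E
python3 st.py
```

```text
t 7.4 F tool [ 0.6 -0.4  0.7] M [-0.02  0.32  0.04] tip rel keyhole [ 0.0009  0.0004 -0.0042] ang [-0.002 -0.001 -0.001] grip 0.009484516416208535
```

Call:
{"api": "jog_arm", "payload": {
  "motion": [
    [0,0,0.004,0,0,0,-1],
    [0,0,0.005,0,0,0,-1],
    [0,0,0.005,0,0,0,-1]
  ]
}}

```text
time_s: 7.7
ee_pos: [0.5228, 0.1007, 0.1283]
eef_rot: [3.14, 0.472, 3.123]
force: [-1.0, 0.2, -0.6]
grip_width: 0.0101
grip_force: 30.0
```

```bash
python3 st.py
```

```text
t 7.7 F tool [1.1 0.1 0.1] M [-0.    0.17  0.09] tip rel keyhole [ 0.0005  0.0005 -0.0188] ang [-0.002 -0.    -0.001] grip 0.010149267855692713
```

Call:
{"api": "jog_arm", "payload": {
  "motion": [
    [0,0,0.003,0,0,0,-1],
    [0,0,0.002,0,0,0,-1],
    [0,0,0.001,0,0,0,-1],
    [0,0,0.001,0,0,0,-1]
  ]
}}

```text
time_s: 8.1
ee_pos: [0.5256, 0.1007, 0.1227]
eef_rot: [3.14, 0.471, 3.123]
force: [-20.3, -1.4, 23.3]
grip_width: 0.0095
grip_force: 30.0
```

```bash
python3 st.py
```

```text
t 8.1 F tool [  7.5  -1.7 -30. ] M [ 0.27  1.89 -0.01] tip rel keyhole [ 0.0004  0.0004 -0.0251] ang [-0.002  0.    -0.001] grip 0.009511927629429198
```

Call:
{"api": "jog_arm", "payload": {
  "motion": [
    [0,0,-0.0005,0,0,0,-1],
    [0,0,0,0,0,0,-1],
    [0,0,0,0,0,0.1,-1],
    [0,0,0,0,0,0.13,-1],
    [0,0,0,0,0,0.13,-1]
  ]
}}

```text
time_s: 8.6
ee_pos: [0.5253, 0.1002, 0.123]
eef_rot: [2.961, 0.438, 2.717]
force: [-7.7, -6.1, 8.0]
grip_width: 0.01
grip_force: 30.0
```

```bash
python3 st.py
```

```text
t 8.6 F tool [  0.7  -7.  -10.5] M [ 1.5   0.46 -0.08] tip rel keyhole [ 0.0002 -0.     -0.0247] ang [-0.001  0.     0.364] grip 0.010006273286104287
```

Turning freely with low forces, so I carry on.

Call:
{"api": "jog_arm", "payload": {
  "motion": [
    [0,0,0,0,0,0.13,-1],
    [0,0,0,0,0,0.13,-1],
    [0,0,0,0,0,0.13,-1],
    [0,0,0,0,0,0.13,-1],
    [0,0,0,0,0,0.13,-1]
  ]
}}

```text
time_s: 9.1
ee_pos: [0.5251, 0.1, 0.1228]
eef_rot: [2.734, 0.241, 2.057]
force: [-10.0, -5.8, 8.3]
grip_width: 0.0096
grip_force: 30.0
```

Call:
{"api": "jog_arm", "payload": {
  "motion": [
    [0,0,0,0,0,0.13,-1],
    [0,0,0,0,0,0.13,-1],
    [0,0,0,0,0,0.13,-1],
    [0,0,0,0,0,0.13,-1]
  ]
}}

```text
time_s: 9.5
ee_pos: [0.5249, 0.1, 0.1227]
eef_rot: [2.672, 0.016, 1.584]
force: [-11.3, -6.5, 10.2]
grip_width: 0.0097
grip_force: 30.0
```

```bash
python3 st.py
```

```text
t 9.5 F tool [ -6.5  -5.6 -14.1] M [ 1.67 -1.45 -0.11] tip rel keyhole [-0.0003 -0.0003 -0.0248] ang [1.000e-03 2.000e-03 1.534e+00] grip 0.009654559711297727
```

Call:
{"api": "jog_arm", "payload": {
  "motion": [
    [0,0,0,0,0,0.1,-1],
    [0,0,0,0,0,0.03,-1],
    [0,0,0,0,0,0,-1],
    [0,0,0,0,0,0,-0.3],
    [0,0,0,0,0,0,-0.1]
  ]
}}

```text
time_s: 10.0
ee_pos: [0.5257, 0.1007, 0.1228]
eef_rot: [2.672, -0.042, 1.473]
force: [0.7, 0.0, 0.1]
grip_width: 0.0226
grip_force: 0.0
```

Call:
{"api": "jog_arm", "payload": {
  "motion": [
    [0,0,0,0,0,0,0],
    [0,0,-0.01,0,0,-0.05,0],
    [0,0,-0.03,0,0,-0.04,0],
    [0,0,-0.03,0,0,0,0.2],
    [0,0,-0.02,0,0,0,0.2]
  ]
}}

```text
time_s: 10.5
ee_pos: [0.4843, 0.1014, 0.2046]
eef_rot: [2.669, -0.001, 1.553]
force: [-0.2, -0.8, 0.7]
grip_width: 0.0557
grip_force: 0.0
```

```bash
python3 st.py; python3 - <<'E'
from h import *
from station import ctrl
im=ctrl.camera("wrist")[:,:,::-1];cv2.imwrite("pics/w4.png",im)
E
```

```text
t 10.5 F tool [-0.8  0.2 -0.7] M [ 0.25 -0.05 -0.01] tip rel keyhole [0.0008 0.0004 0.0666] ang [-0.003  0.     1.569] grip 0.05567828895843302
```

View pics/w4.png

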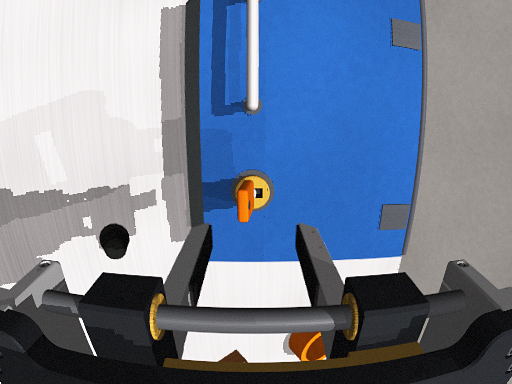

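The key head shows at (245,200), displaced to the left of the boss centre (253,191), with part of the slot visible at (258,193). I check whether it is still home.

```bash
python3 - <<'E'
from h import *
from station import ctrl
im=ctrl.camera("scene")[:,:,::-1]
a=cv2.imread("pics/w4.png")[160:240,205:305]
cv2.imwrite("pics/c4.png",np.hstack([cv2.resize(a,(500,400),interpolation=cv2.INTER_CUBIC),cv2.resize(im[205:265,300:345],(300,400),interpolation=cv2.INTER_CUBIC)]))
E
```

```text
(no output)
```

View pics/c4.png

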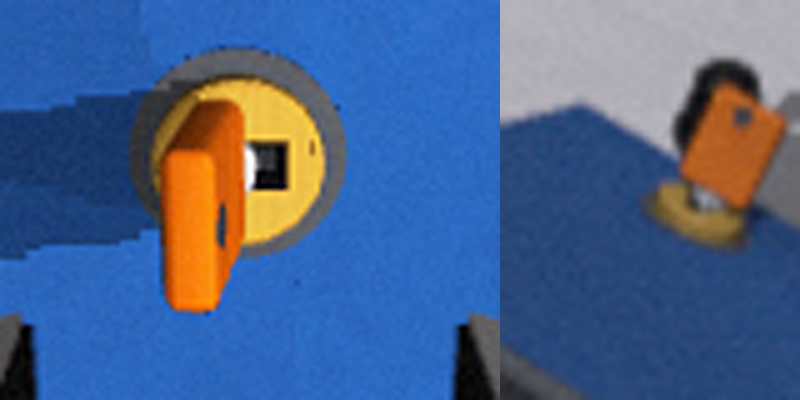

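The shoulder is on the boss. The key is turned about 90° and leans a little within the slot's clearance, which is fine since it is captive. Now to the pull handle.

Call:
{"api": "jog_arm", "payload": {
  "motion": [
    [0.047,-0.001,0,0,0,0,0.5],
    [0.047,0,0,0,0,0,0.5],
    [0.046,0,0,0,0,0,0.5],
    [0,0,0.03,0,0,0,0.4],
    [0,0,0,0,0,0,0.4]
  ]
}}

```text
time_s: 11.1
ee_pos: [0.499, 0.2415, 0.1715]
eef_rot: [2.676, 0.002, 1.555]
force: [0.7, 0.2, 0.2]
grip_width: 0.0658
grip_force: 0.0
```

```bash
python3 st.py; python3 - <<'E'
from h import *
from station import ctrl
m=ctrl.camera_model("wrist");o=ctrl.get_obs();im=ctrl.camera("wrist")[:,:,::-1];cv2.imwrite("pics/w5.png",im)
R=T(o);p=np.array(o["ee_pos"])
for y in(130,150,170,190):
    xs=[x for x in range(225,285) if im[y,x].min()>110]
    if xs:print(y,xs[0],xs[-1],R.T@(plane(m,(np.mean(xs),y),.1396,1)-p))
E
```

```text
t 11.1 F tool [0.3 0.7 0.1] M [ 0.33 -0.1  -0.05] tip rel keyhole [-0.0038  0.1407  0.0317] ang [0.004 0.004 1.566] grip 0.06583428720853249
150 254 265 [0.05088681 0.00472799 0.03798539]
170 254 264 [0.03568862 0.00441028 0.03786212]
190 254 264 [0.01998564 0.00448107 0.03793539]
```

Call:
{"api": "jog_arm", "payload": {
  "motion": [
    [0,0.0045,0.02,0,0,0,0.4],
    [0,0,0.022,0,0,0,0.2],
    [0,0,0.015,0,0,0,0.1],
    [0,0,0,0,0,0,-1],
    [0,0,0,0,0,0,-1]
  ],
  "squeeze": 25
}}

```text
time_s: 11.65
ee_pos: [0.5299, 0.2399, 0.1279]
eef_rot: [2.67, -0.001, 1.552]
force: [-1.1, -0.5, 0.1]
grip_width: 0.0394
grip_force: 0.0
```

Call:
{"api": "jog_arm", "payload": {
  "motion": [
    [0,0,0,0,0,0,-1],
    [0,0,0,0,0,0,-1],
    [0,0,0,0,0,0,-1],
    [0,0,0,0,0,0,-1],
    [0,0,0,0,0,0,-1]
  ]
}}

```text
time_s: 12.15
ee_pos: [0.5263, 0.2402, 0.1251]
eef_rot: [2.678, 0.002, 1.552]
force: [-30.8, 0.2, 6.3]
grip_width: 0.0093
grip_force: 25.0
```

```bash
python3 st.py
```

```text
t 12.15 F tool [ -0.4 -24.7 -19.4] M [ 4.67 -0.13 -0.03] tip rel keyhole [-0.0006  0.1399 -0.022 ] ang [0.007 0.005 1.569] grip 0.009261631848024848
```

The handle is gripped. I relax the side load and start the arc about the hinge.

Call:
{"api": "jog_arm", "payload": {
  "motion": [
    [0,-0.003,0,0,0,0,-1],
    [0,0.0015,-0.0105,0.06,0,0,-1],
    [0,0.0015,-0.0105,0.06,0,0,-1],
    [0,0.0015,-0.0105,0.06,0,0,-1]
  ],
  "squeeze": 30
}}

```text
time_s: 12.55
ee_pos: [0.5178, 0.2407, 0.1559]
eef_rot: [2.855, -0.001, 1.554]
force: [8.8, -3.7, -11.6]
grip_width: 0.0087
grip_force: 30.0
```

```bash
cat > lid.py <<'E'
from h import *
from station import ctrl
o=ctrl.get_obs();R=T(o);K=lock(-.02);kp=np.array([.530,.1002,.1154])+K[:,0]*-.001
H=kp+K@np.array([.179,0,-.011]);X=K.T@(np.array(o["ee_pos"])-R[:,2]*.0188-H)  # grasp point from hinge, lid-shut axes
print("t",o["time_s"],"lid~",np.arctan2(X[2],-X[0])-np.arctan2(.038,.179),"radius",np.hypot(X[0],X[2]),"tool turn",Ro.from_matrix(tool(K).T@R).as_euler('ZXY')[1],"F",np.round(R.T@o["force"],1),"M",np.round(R.T@o["moment"],1),o["grip_width"],np.round(o["qpos"],2))
E
python3 lid.py
```

```text
t 12.55 lid~ 0.19409731371412278 radius 0.18432174369248133 tool turn 0.18424006642796042 F [-3.6  5.2 13.6] M [-0.8 -0.8  0.1] 0.008693229630447252 [ 0.43  0.26  1.72 -0.16  0.91  0.53]
```

Call:
{"api": "jog_arm", "payload": {
  "motion": [
    [0,0.0015,-0.0105,0.06,0,0,-1],
    [0,0.0015,-0.0105,0.06,0,0,-1],
    [0,0.0015,-0.0105,0.06,0,0,-1],
    [0,0.0015,-0.0105,0.06,0,0,-1],
    [0,0.0015,-0.0105,0.06,0,0,-1]
  ]
}}

```text
time_s: 13.05
ee_pos: [0.5162, 0.2406, 0.2084]
eef_rot: [-3.128, 0.0, 1.553]
force: [2.8, 0.0, -12.2]
grip_width: 0.0092
grip_force: 30.0
```

```bash
python3 lid.py
```

```text
t 13.05 lid~ 0.4848018521300944 radius 0.18445888221056114 tool turn 0.48506900061413605 F [ 0.1  2.9 12.2] M [-0.5 -0.   0.1] 0.009219458282700245 [0.37 0.35 1.45 0.01 1.36 0.39]
```

Call:
{"api": "jog_arm", "payload": {
  "motion": [
    [0,0.0015,-0.0105,0.06,0,0,-1],
    [0,0.0015,-0.0105,0.06,0,0,-1],
    [0,0.0015,-0.0105,0.06,0,0,-1],
    [0,0.0015,-0.0105,0.06,0,0,-1],
    [0,0.0015,-0.0105,0.06,0,0,-1]
  ]
}}

```text
time_s: 13.55
ee_pos: [0.5301, 0.2403, 0.2596]
eef_rot: [-2.826, 0.0, 1.554]
force: [-6.8, -0.3, -9.1]
grip_width: 0.0089
grip_force: 30.0
```

Call:
{"api": "jog_arm", "payload": {
  "motion": [
    [0,0.0015,-0.0105,0.06,0,0,-1],
    [0,0.0015,-0.0105,0.06,0,0,-1],
    [0,0,0,0,0,0,-1],
    [0,0,0,0,0,0,-1],
    [0,0,0,0,0,0,-1]
  ]
}}

```text
time_s: 14.05
ee_pos: [0.5404, 0.2401, 0.2795]
eef_rot: [-2.712, -0.0, 1.553]
force: [-5.4, -2.8, 3.3]
grip_width: 0.0088
grip_force: 30.0
```

```bash
python3 lid.py
```

```text
t 14.05 lid~ 0.9014349097117652 radius 0.18458305750492515 tool turn 0.9012781115379527 F [-2.9 -6.3 -0.8] M [ 1.  -0.5  0.1] 0.008835370087830426 [0.3  0.62 0.95 0.14 1.98 0.34]
```

Call:
{"api": "jog_arm", "payload": {
  "motion": [
    [0,0,0,0,0,0,-0.4],
    [0,0,0,0,0,0,-0.2],
    [0,0,0,0,0,0,0],
    [0,0,0,0,0,0,0],
    [0,0,-0.02,0,0,0,0]
  ]
}}

```text
time_s: 14.55
ee_pos: [0.5487, 0.2401, 0.2956]
eef_rot: [-2.709, 0.0, 1.553]
force: [0.9, -0.4, 0.1]
grip_width: 0.045
grip_force: 0.0
```

Call:
{"api": "jog_arm", "payload": {
  "motion": [
    [0,0,-0.03,0,0,0,0],
    [0,0,-0.04,0,0,0,0],
    [0,-0.02,-0.03,0,0,0,0],
    [0,0,0,0,0,0,0],
    [0,0,0,0,0,0,0]
  ]
}}

```text
time_s: 15.05
ee_pos: [0.5723, 0.2397, 0.3948]
eef_rot: [-2.714, -0.001, 1.553]
force: [-0.2, 0.5, -1.0]
grip_width: 0.047
grip_force: 0.0
```

```bash
python3 lid.py; python3 - <<'E'
from h import *
from station import ctrl
im=ctrl.camera("scene")[:,:,::-1];t=ctrl.camera("top")[:,:,::-1]
cv2.imwrite("pics/end.png",np.hstack([im[60:384,150:450],t[100:300,50:420][:, :, :].copy() if 0 else cv2.resize(t[110:310,50:420],(480,324))]))
E
```

```text
t 15.05 lid~ 1.3567475667017515 radius 0.2537096323645856 tool turn 0.8990928098192619 F [0.5 0.2 1. ] M [-0.1 -0.   0. ] 0.04703417149706582 [0.28 0.74 0.49 0.17 2.31 0.39]
```

View pics/end.png

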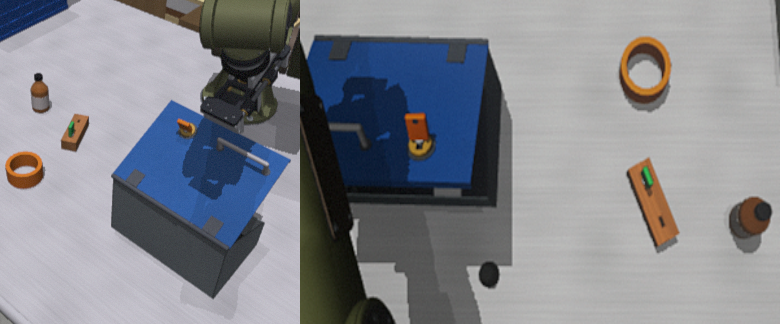

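The lid stands open and the key is still in the lock. The other things are in place and the gripper is clear, so I hand in.

```bash
python3 -c "
from station import ctrl
print(ctrl.hand_in())"
```

```text
the job is handed in; nothing more can be done
None
```

The job is handed in after about 15 s of robot time: orange key pushed home and turned a quarter turn (still in the lock), lid open at about 0.90 rad (52°), the other things look undisturbed in the final pictures, and the judge's result was not shown.

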